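Close up the row of parts bins

ROBOT

A 6-joint arm with a two-finger parallel gripper is mounted at the origin on the work surface. World frame = base frame: x ahead of the robot, y to its left, z up, the work surface at z = 0. Lengths are in mm, angles in rad, forces in N, time in s.
With the tool pointing down it reaches from about 350 to 775 mm from the base axis. Payload 7.3 kg.
Tool frame: the origin (TCP) lies midway between the tips of the shut fingers; the grasp point (between the pads) lies 19 mm behind it; z points along the fingers, y is the line along which they close (so a half turn about z gives the same grasp; the last joint's range is limited). The gripper opens to 92 mm and grips with 3 to 60 N. Pads are 19 mm wide; open, the fingers measure 130 mm over their backs; the gripper's body (75 mm by 190 mm) begins 47 mm behind the grasp point.
Start: joints at [-1.28, 0.342, 1.524, -0, 1.275, -0.146], TCP at [222.121, -475.718, 226.741] pointing down, gripper open.
Joint ranges: [-2.53, 2.53], [-0.77, 2.02], [0.04, 2.7], [-1, 4.14], [0.28, 2.66], [-3.11, 3.11]. Speed limits (rad/s): [2.57, 2.57, 3.14, 3.14, 3.14, 3.14].

INTERFACE

Orientations are given as [roll, pitch, yaw] about the fixed x, y, z axes, in that order (R = Rz(yaw) Ry(pitch) Rx(roll)).
In Python, from plant import bot gives the robot as it stands.
- The arm moves only by the tool servo_tool, never from a script. Its argument "deltas" is a list of rows, each a list of 2 entries, a list of its own where there are three numbers: the shift along the tool's x, y, z in m, then the turn, a rotation vector about the tool's x, y, z in degrees. A call has 1 to 20 rows; each row shifts and turns the commanded pose from where the row before left it, along the tool's axes as they then stand; what a row does not reach is not made up. A row lasts 1/8 s, in which the tool goes at most 62.5 mm and 10.7 degrees, less where a joint would pass 70% of its speed; a pose out of reach is approached as far as the arm can. A call with a gripper value outside its range is refused whole. "fingers" is the opening, from 0 (shut) to 1 (fully open), set as the call begins (left out, the last holds). The fingers move at their own pace and stop on an object; the grip force is fixed at half the most. Time passes only in rows, so rows that do not move let the fingers close. It gives the time, the measured TCP pose, the force, the opening and the grip force at its end, in the units of the state.
- bot.get_obs(): the state, without advancing time (a new reading comes with each control period).
- bot.capture(name): name is "scene" or "top" or "wrist"; returns the picture (420x560x3 uint8, red, green, blue); there is no depth.
- bot.camera_model(name): a dict with "mtx" (3x3 intrinsics, pixels), "xyz" and "rotation" of the camera in the world. Camera axes: x right, y down, z forward; pixel columns grow to the right and rows downward; lengths in mm; the calibration is good to about 2 mm. The wrist camera is an equidistant fisheye: a pixel r from the principal point sees the ray r / f radians off the axis. A picture is of the moment at which its call begins: read the wrist's pose just before it. camera_model takes no time and is no camera call; for the wrist camera it gives the pose at the moment of the call.
- bot.close_job(): hands the job in; it is judged then, once.
The state is a dict: "time": time; "joint_positions": joint angles; "dq": joint speeds; "tau": joint torques, N m; "tool_pos": TCP position; "tcp_rot": TCP orientation; "contact_force": force on the tool from outside, world axes, zero at the start; "moment": the same for the moment, N m; "grip_width": finger opening in mm; "finger_force": force on a finger pad.
Only numpy, scipy, OpenCV 4.12 (cv2) and the standard library are available. Lean on these libraries where they do the work, as an engineer would, in place of code of your own. Each camera call takes 0.05 s, during which the arm holds its last target. There are 200 camera calls.

TASK

Close up the row of blue parts bins in the bench rack against the yellow end stop, so that the third bin from the bench fits into the row too: all three side by side, each butted flush against its neighbour and the first against the yellow stop, pushed fully back against the back rail, label fronts facing the rack's open side. Keep the bins upright so nothing spills, let go of them, and leave the other things on the bench where they are.

Things in the scene. Friction and masses are not known exactly. Their poses are not given: they have to be found in the camera images.
- rack: Fixed bench rack: aluminium floor plate 160 (x) x 274 (y) x 4 thick, origin at the centre of its underside. Steel back rail along its +x edge, 34 high, inner face at x = +70 (a bin touching it has its origin at rack x = 0, z = 4); front (-x) open. End stops at y = +127 and -127 leave 234 between them for three 70 mm bins.
- stop_yellow: Yellow end stop, fixed on one end of the rack (either one: it varies), 130 (x) x 20 (y) x 55 high, axes as the rack's, origin at the centre of its underside; its inner face is 10 from the origin. The row is closed up against this one.
- stop_grey: Grey end stop at the other end of the rack, same size and origin as the yellow one.
- bin_a: Blue open parts bin, 140 (x) x 70 (y), origin centre of underside. Side walls 55 high (30 at front); low front with white label at x = -70, tall back at +70. Black grip plate across the middle (x = 0): 12 thick (x), 50 wide (y), from z = 55 up to 95; pinch it along x. 0.3-0.65 kg. Starts loose in the rack, a little crooked and pulled forward.
- bin_b: Blue open parts bin, 140 (x) x 70 (y), origin centre of underside. Side walls 55 high (30 at front); low front with white label at x = -70, tall back at +70. Black grip plate across the middle (x = 0): 12 thick (x), 50 wide (y), from z = 55 up to 95; pinch it along x. 0.3-0.65 kg. Starts loose in the rack, crooked and pulled forward; bin_a and bin_b may swap places.
- bin_c: Blue open parts bin, 140 (x) x 70 (y), origin centre of underside. Side walls 55 high (30 at front); low front with white label at x = -70, tall back at +70. Black grip plate across the middle (x = 0): 12 thick (x), 50 wide (y), from z = 55 up to 95; pinch it along x. 0.3-0.65 kg. The third bin: starts on the bench beside the rack, yaw within 1.5 rad.
- bin_a_front (a point): Middle of the label card on the front of bin_a, at x = -70, z = 16 in the bin's frame.
- bin_b_front (a point): Middle of the label card on the front of bin_b, at x = -70, z = 16 in the bin's frame.
- bin_c_front (a point): Middle of the label card on the front of bin_c, at x = -70, z = 16 in the bin's frame.
- spray_can: Bystander: red spray can, 60 diameter, 190 high, standing off one end of the rack; origin at the centre of its underside.
- tape_roll: Bystander: yellow roll of tape lying flat, 100 diameter, 48 high, in front of the rack; origin at the centre of its underside.
- carton: Bystander: taped cardboard carton 110 (x) x 160 (y) x 100 high; origin at the centre of its underside.
- flange: Bystander: dark steel pipe flange lying flat, 100 diameter, 35 high; origin at the centre of its underside.
- elbow: Bystander: grey plastic pipe elbow, arms 75 long along its +x and +y, 48 high; origin at the underside of the bend.
- jar: Bystander: amber jar standing close beside bin_c, 70 diameter, 90 high; origin at the centre of its underside.

How it is judged:
By the outcome, as a careful person would: the job done as asked, in the order asked, and still so for the second after the job is handed in, with the robot touching nothing.
It also fails if it takes over 72 s, if anything falls off the work surface, if the arm or the gripper's body presses on something with over 40 N, if the wrist force passes 120 N, or if a joint passes its speed limit or range.

## Working session

There is one attempt and no reset: what is moved stays moved. The work goes in short steps, Python scripts to look and compute and a tool call to move; the robot and the scene stay as the last step left them, time stands still between calls to the robot, and variables do not carry over. Pictures are saved under pics/ and viewed, at most 10 in all, crops included, and the job is handed in when it is done.

Besides the shell and the picture viewer there is one more tool, called after "Request:" as name(argument=value, ...), one argument or row to a line, values as JSON. servo_tool: Moves the arm, as the interface text tells. Its arguments: {"type":"object","properties":{"deltas":{"type":"array"},"fingers":{"type":"number"}},"required":["deltas"]}

```bash
mkdir -p pics; ls; python3 - <<'E'
from plant import bot
import cv2
for n in ("top","scene"):
    im=bot.capture(n); cv2.imwrite(f"pics/{n}0.png",im[:,:,::-1])
    m=bot.camera_model(n); print(n,m)
print(bot.get_obs())
E
```

```text
pics
top {'mtx': array([[531.03381482,   0.        , 278.27266504],
       [  0.        , 531.03381482, 212.27072371],
       [  0.        ,   0.        ,   1.        ]]), 'xyz': array([ 458.14506834,    6.71887188, 1350.10131474]), 'rotation': array([-3.06604122, -0.02687928, -1.57254422])}
scene {'mtx': array([[513.59070592,   0.        , 270.56381603],
       [  0.        , 513.59070592, 211.60422463],
       [  0.        ,   0.        ,   1.        ]]), 'xyz': array([1466.94192778,  442.0944396 ,  984.90850979]), 'rotation': array([-2.31785559,  0.01971158,  2.01736585])}
{'time': 0.1, 'joint_positions': array([-1.27999146e+00,  3.42681052e-01,  1.52490065e+00, -1.46890209e-05,
        1.27539165e+00, -1.45962748e-01]), 'dq': array([ 1.29489763e-03, -4.53923575e-04, -1.16734930e-03, -7.00003078e-05,
       -2.03248387e-03, -8.59291827e-04]), 'tau': array([ 1.47219900e-03, -4.32004631e+01, -2.44694942e+01,  7.18763075e-02,
        5.25838626e-02, -4.79435892e-05]), 'tool_pos': array([ 222.01357943, -475.35870205,  226.10719382]), 'tcp_rot': array([-3.14022459e+00, -1.86918471e-04,  4.36771768e-01]), 'contact_force': array([ 0.28995357, -0.03267442, -0.58970825]), 'moment': array([-0.03141007, -0.04205926, -0.02173404]), 'finger_force': 0.0, 'grip_width': 91.80669963657851}
```

```bash
python3 - <<'E'
import cv2
im=cv2.imread("pics/top0.png"); cv2.imwrite("pics/top0b.png",cv2.resize(im,(800,600),interpolation=cv2.INTER_CUBIC))
E
```

```text
(no output)
```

View pics/top0b.png

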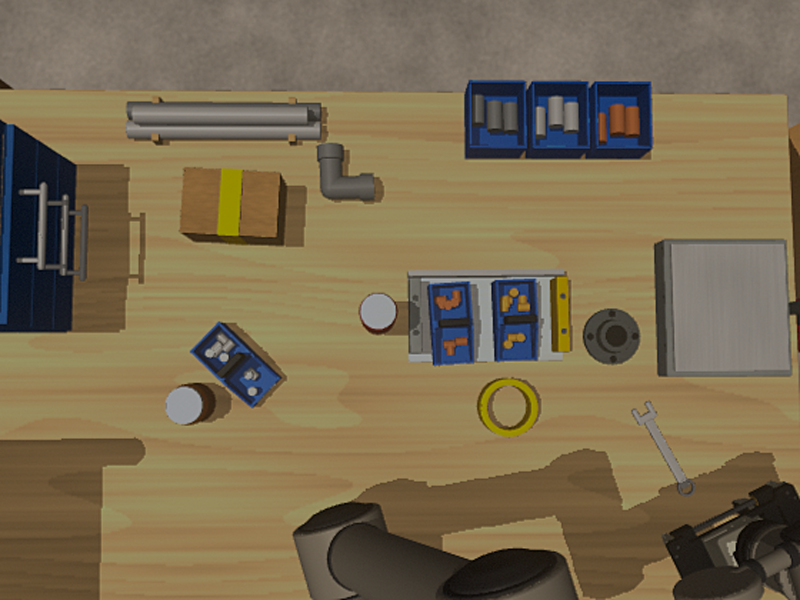

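View pics/scene0.png

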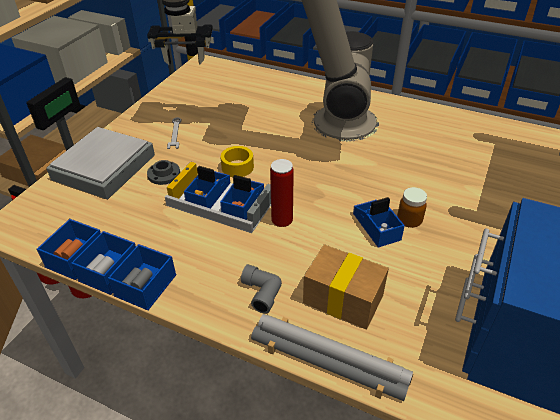

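The top view shows the rack near (490,315), with yellow stop at right (-y) and grey at left, two bins at about (452,322) and (515,320), and bin_c at (237,363) beside the jar. The spray can is just off the grey end. I'll enlarge these areas.

```bash
python3 - <<'E'
import cv2,numpy as np
im=cv2.imread("pics/top0.png")
a=cv2.resize(im[185:260,280:405],None,fx=6.4,fy=6.4,interpolation=cv2.INTER_CUBIC)
cv2.imwrite("pics/crop_rack.png",a)
b=cv2.resize(im[220:300,110:205],None,fx=7,fy=7,interpolation=cv2.INTER_CUBIC)
cv2.imwrite("pics/crop_c.png",b); print(a.shape,b.shape)
E
```

```text
(480, 800, 3) (560, 665, 3)
```

View pics/crop_rack.png

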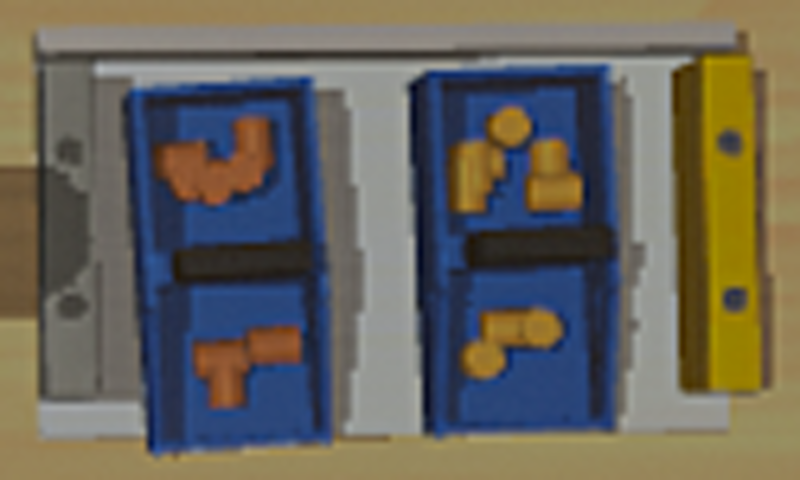

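View pics/crop_c.png

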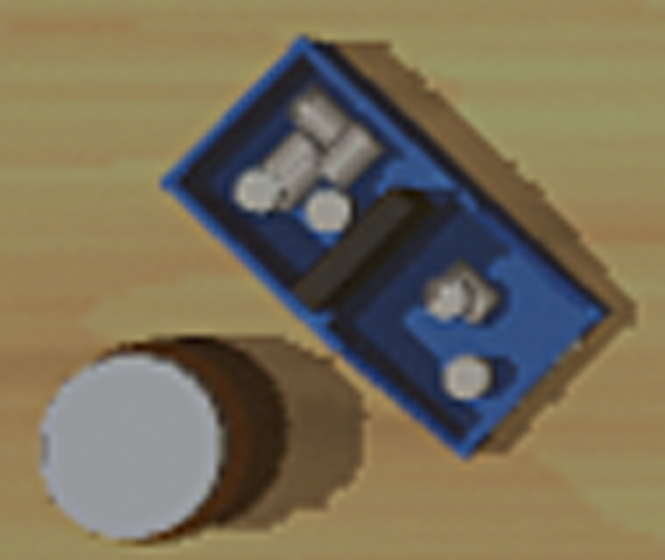

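Crop readings: the left bin's plate spans (175..312, 262) and the right bin's (468..612, 247). Bin_c's tall back is at upper left, (305,40)-(165,183), and its low front at lower right, (610,315)-(465,455). I'll convert these to world positions.

```bash
cat >h.py <<'E'
import numpy as np
from scipy.spatial.transform import Rotation as R
from scipy.optimize import least_squares
def cam(m):
    return np.array(m['mtx']),np.array(m['xyz']),R.from_euler('xyz',m['rotation']).as_matrix()
def proj(m,P):
    K,t,r=cam(m); q=(np.atleast_2d(P)-t)@r; q=q@K.T; return q[:,:2]/q[:,2:]
def unproj(m,uv,z):
    K,t,r=cam(m); d=r@np.linalg.inv(K)@np.array([*uv,1.]); return t+d*(z-t[2])/d[2]
def fit(m,L,uv,z0,g):
    "pose x,y,yaw of local points L seen at uv"
    L=np.array(L,float); uv=np.array(uv,float)
    def W(p): 
        c,s=np.cos(p[2]),np.sin(p[2]); return np.c_[p[0]+c*L[:,0]-s*L[:,1],p[1]+s*L[:,0]+c*L[:,1],L[:,2]+z0]
    r=least_squares(lambda p:(proj(m,W(p))-uv).ravel(),g,x_scale=[100,100,1]); return r.x,r.fun
E
python3 - <<'E'
from h import *
from plant import bot
np.set_printoptions(precision=2,suppress=True)
m=bot.camera_model("top")
c=lambda p,o,s:[(p[0]+.5)/s+o[0]-.5,(p[1]+.5)/s+o[1]-.5]
rk=lambda *P:[c(p,(280,185),6.4) for p in P]
bc=lambda *P:[c(p,(110,220),7) for p in P]
B=[(70,35,55),(70,-35,55),(-70,35,30),(-70,-35,30)]
for n,px in (("L",[(128,90),(310,80),(150,452),(330,443)]),("Rt",[(424,75),(608,67),(434,435),(615,430)])):
    print(n,*fit(m,B,rk(*px),4,[480,-50,0]))
print("c",*fit(m,B,bc((165,183),(305,40),(465,455),(610,315)),0,[420,300,.8]))
pl=[(0,25,95),(0,-25,95)]
print("Lpl",*fit(m,pl,rk((175,266),(312,258)),4,[480,-50,0]));print("Rpl",*fit(m,pl,rk((468,250),(612,243)),4,[480,-50,0]))
print("cpl",*fit(m,pl,bc((310,298),(412,196)),0,[420,300,.8]))
for n,p,z in (("floorFL",(40,437),4),("floorFR",(728,430),4),("Ytl",(703,58),59),("Ybl",(708,390),59),("Ytr",(750,57),59),("Ybr",(760,390),59),("Gtr",(93,60),59),("Gbr",(97,397),59),("railTL",(40,30),38),("railTR",(735,23),38),("railin",(100,52),38),("railin2",(695,46),38)):
    print(n,unproj(m,rk(p)[0],z))
print("can",unproj(m,(378*.7,313*.7),190),"jar",unproj(m,bc((132,447))[0],90),"tape",unproj(m,(508*.7,406*.7),48))
E
```

```text
L [ 522.08 -120.04    0.07] [ 0.07 -0.14  0.08 -0.4  -0.08  0.52 -0.08  0.02]
Rt [ 527.63 -232.48    0.04] [ 0.24 -0.38 -0.17 -0.27  0.09  0.54 -0.16  0.1 ]
c [451.99 248.36   0.81] [-0.17  0.09  0.21 -0.48  0.39  0.61 -0.43 -0.21]
Lpl [ 521.45 -120.1     0.06] [ 0.17 -0.01 -0.17  0.01]
Rpl [ 527.15 -230.21    0.05] [ 0.77 -0.05 -0.77  0.05]
cpl [453.01 247.49   0.79] [-0.35  0.36  0.36 -0.36]
floorFL [457.06 -48.59   4.  ]
floorFR [ 459.35 -322.23    4.  ]
Ytl [ 601.88 -301.72   59.  ]
Ybl [ 474.53 -301.39   59.  ]
Ytr [ 602.29 -319.91   59.  ]
Ybr [ 474.5  -321.36   59.  ]
Gtr [600.82 -67.02  59.  ]
Gbr [472.21 -68.02  59.  ]
railTL [614.84 -47.64  38.  ]
railTR [ 617.99 -319.57   38.  ]
railin [606.27 -70.95  38.  ]
railin2 [ 608.93 -303.68   38.  ]
can [530.94   5.33 190.  ] jar [386.49 323.59  90.  ] tape [ 380.41 -217.24   48.  ]
```

Request:
servo_tool(
  deltas=[
    [[0.038, -0.0092, 0], [0, 0, 0]],
    [[0.038, -0.0092, 0], [0, 0, 0]],
    [[0.038, -0.0092, 0], [0, 0, 0]],
    [[0.038, -0.0092, 0], [0, 0, 0]],
    [[0.038, -0.0092, 0], [0, 0, 0]],
    [[0.038, -0.0092, 0], [0, 0, 0]],
    [[0.038, -0.0092, 0], [0, 0, 0]],
    [[0.038, -0.0092, 0], [0, 0, 0]],
    [[0.038, -0.0092, 0], [0, 0, 0]],
    [[0.038, -0.0092, 0], [0, 0, 0]],
    [[0, 0, 0], [0, 0, -9.65]],
    [[0, 0, 0], [0, 0, -9.65]],
    [[0, 0, 0], [0, 0, -9.65]],
    [[0, 0, 0], [0, 0, -9.65]],
    [[0, 0, 0], [0, 0, -9.65]],
    [[0, 0, 0], [0, 0, -9.65]],
    [[0, 0, 0], [0, 0, -9.65]],
    [[0, 0, 0], [0, 0, 0]],
  ],
  fingers=1,
)

```text
time: 2.35
tool_pos: [527.3, -231.5, 226.3]
tcp_rot: [-3.141, -0.0, 1.614]
contact_force: [1.0, 0.6, 0.6]
grip_width: 91.9
finger_force: 0.0
```

Request:
servo_tool(
  deltas=[
    [[0, 0, 0.04], [0, 0, 0]],
    [[0, 0, 0.04], [0, 0, 0]],
    [[0, 0, 0.04], [0, 0, 0]],
    [[0, 0, 0.02], [0, 0, 0]],
    [[0, 0, 0.01], [0, 0, 0]],
    [[0, 0, 0.01], [0, 0, 0]],
    [[0, 0, 0], [0, 0, 0]],
  ],
)

```text
time: 3.22
tool_pos: [527.5, -231.6, 66.6]
tcp_rot: [-3.141, -0.0, 1.615]
contact_force: [0.1, 0.8, 0.2]
grip_width: 92.0
finger_force: 0.0
```

Request:
servo_tool(
  deltas=[
    [[0, 0, 0], [0, 0, 0]],
    [[0, 0, 0], [0, 0, 0]],
    [[0, 0, 0], [0, 0, 0]],
    [[0, 0, 0], [0, 0, 0]],
    [[0, 0, 0], [0, 0, 0]],
    [[0, 0, 0], [0, 0, 0]],
  ],
  fingers=0,
)

```text
time: 3.98
tool_pos: [527.5, -231.6, 66.7]
tcp_rot: [3.142, 0.0, 1.616]
contact_force: [-0.3, -0.1, -0.1]
grip_width: 36.2
finger_force: 0.0
```

Still closing.

Request:
servo_tool(
  deltas=[
    [[0, 0, 0], [0, 0, 0]],
    [[0, 0, 0], [0, 0, 0]],
    [[0, 0, 0], [0, 0, 0]],
    [[0, 0, 0], [0, 0, 0]],
    [[0, 0, 0], [0, 0, 0]],
  ],
)

```text
time: 4.6
tool_pos: [527.7, -231.6, 66.8]
tcp_rot: [3.141, 0.0, 1.616]
contact_force: [2.1, -0.9, -0.7]
grip_width: 11.7
finger_force: 30.0
```

Request:
servo_tool(
  deltas=[
    [[0, 0, 0], [0, 0, 2.06]],
    [[-0.01, 0, 0], [0, 0, 0]],
    [[-0.01, 0.003, 0], [0, 0, 0]],
    [[-0.01, 0.003, 0], [0, 0, 0]],
    [[0, 0, 0], [0, 0, 0]],
  ],
)

```text
time: 5.22
tool_pos: [533.6, -262.1, 67.2]
tcp_rot: [-3.141, 0.0, 1.579]
contact_force: [-1.8, 2.2, 4.1]
grip_width: 11.8
finger_force: 30.0
```

Request:
servo_tool(
  deltas=[
    [[0, 0.002, 0], [0, 0, 0]],
    [[0, 0.002, 0], [0, 0, 0]],
    [[0, 0, 0], [0, 0, 0]],
  ],
)

```text
time: 5.6
tool_pos: [536.5, -261.9, 67.2]
tcp_rot: [-3.139, 0.0, 1.579]
contact_force: [-6.2, 0.6, 8.4]
grip_width: 11.9
finger_force: 30.0
```

Request:
servo_tool(
  deltas=[
    [[0, 0.001, 0], [0, 0, 0]],
    [[0, 0, 0], [0, 0, 0]],
  ],
)

```text
time: 5.85
tool_pos: [537.3, -261.9, 67.2]
tcp_rot: [-3.139, 0.0, 1.579]
contact_force: [-6.3, 0.8, 6.8]
grip_width: 11.6
finger_force: 30.0
```

Request:
servo_tool(
  deltas=[
    [[0, 0.001, 0], [0, 0, 0]],
    [[0, 0, 0], [0, 0, 0]],
  ],
)

```text
time: 6.1
tool_pos: [538.3, -261.9, 67.2]
tcp_rot: [-3.139, 0.0, 1.579]
contact_force: [-6.3, 1.6, 7.5]
grip_width: 11.7
finger_force: 30.0
```

Request:
servo_tool(
  deltas=[
    [[0, 0.001, 0], [0, 0, 0]],
    [[0, 0, 0], [0, 0, 0]],
  ],
)

```text
time: 6.35
tool_pos: [538.7, -261.9, 67.3]
tcp_rot: [-3.138, 0.0, 1.579]
contact_force: [-9.3, -0.2, 9.6]
grip_width: 11.8
finger_force: 30.0
```

Request:
servo_tool(
  deltas=[
    [[0, 0.001, 0], [0, 0, 0]],
    [[0, 0, 0], [0, 0, 0]],
  ],
)

```text
time: 6.6
tool_pos: [538.8, -261.9, 67.3]
tcp_rot: [-3.136, -0.0, 1.579]
contact_force: [-13.4, -0.0, 13.0]
grip_width: 11.9
finger_force: 30.0
```

Request:
servo_tool(
  deltas=[
    [[0, 0.001, 0], [0, 0, 0]],
    [[0, 0, 0], [0, 0, 0]],
  ],
)

```text
time: 6.85
tool_pos: [538.9, -262.0, 67.5]
tcp_rot: [-3.134, -0.0, 1.579]
contact_force: [-16.2, 0.3, 15.2]
grip_width: 11.9
finger_force: 30.0
```

Request:
servo_tool(
  deltas=[
    [[-0.002, -0.001, 0], [0, 0, 0]],
    [[-0.001, 0, 0], [0, 0, 0]],
    [[0, 0, 0], [0, 0, 0]],
  ],
)

```text
time: 7.22
tool_pos: [538.7, -262.7, 67.5]
tcp_rot: [-3.135, -0.004, 1.579]
contact_force: [-12.2, 7.0, 15.0]
grip_width: 11.8
finger_force: 30.0
```

Request:
servo_tool(
  deltas=[
    [[-0.001, 0, 0], [0, 0, 0]],
    [[0, 0, 0], [0, 0, 0]],
  ],
)

```text
time: 7.48
tool_pos: [538.6, -263.1, 67.5]
tcp_rot: [-3.135, -0.005, 1.58]
contact_force: [-13.1, 10.3, 17.1]
grip_width: 11.9
finger_force: 30.0
```

Request:
servo_tool(
  deltas=[
    [[-0.001, 0, 0], [0, 0, 0]],
    [[0, 0, 0], [0, 0, 0]],
  ],
)

```text
time: 7.72
tool_pos: [538.6, -263.5, 67.5]
tcp_rot: [-3.134, -0.006, 1.58]
contact_force: [-13.4, 12.0, 17.4]
grip_width: 12.0
finger_force: 30.1
```

Request:
servo_tool(
  deltas=[
    [[-0.001, 0, 0], [0, 0, 0]],
    [[0, 0, 0], [0, 0, 0]],
  ],
)

```text
time: 7.98
tool_pos: [538.4, -264.0, 67.6]
tcp_rot: [-3.134, -0.007, 1.58]
contact_force: [-14.0, 13.7, 18.8]
grip_width: 12.1
finger_force: 30.1
```

Request:
servo_tool(
  deltas=[
    [[0, -0.001, -0.002], [0, 0, 0]],
    [[0, 0, 0], [0, 0, 0]],
  ],
)

```text
time: 8.22
tool_pos: [538.8, -266.7, 67.7]
tcp_rot: [-3.137, -0.002, 1.579]
contact_force: [-6.5, 2.6, -0.5]
grip_width: 12.1
finger_force: 30.0
```

Request:
servo_tool(
  deltas=[
    [[-0.001, 0, 0], [0, 0, 0]],
    [[0, 0, 0], [0, 0, 0]],
  ],
)

```text
time: 8.48
tool_pos: [538.8, -267.1, 67.7]
tcp_rot: [-3.136, -0.004, 1.579]
contact_force: [-6.0, 5.9, 1.7]
grip_width: 12.1
finger_force: 30.0
```

Request:
servo_tool(
  deltas=[
    [[-0.001, 0, 0], [0, 0, 0]],
    [[0, 0, 0], [0, 0, 0]],
  ],
)

```text
time: 8.72
tool_pos: [538.8, -267.1, 67.7]
tcp_rot: [-3.136, -0.005, 1.579]
contact_force: [-6.8, 8.9, 3.8]
grip_width: 12.1
finger_force: 30.0
```

```bash
python3 - <<'E'
from plant import bot
import cv2
im=bot.capture("wrist"); cv2.imwrite("pics/w1.png",im[:,:,::-1])
print(bot.get_obs()['contact_force'],bot.get_obs()['moment'])
E
```

```text
[-6.05114766  9.41483999  1.34030182] [1.56524312 0.98914913 0.09786131]
```

View pics/w1.png

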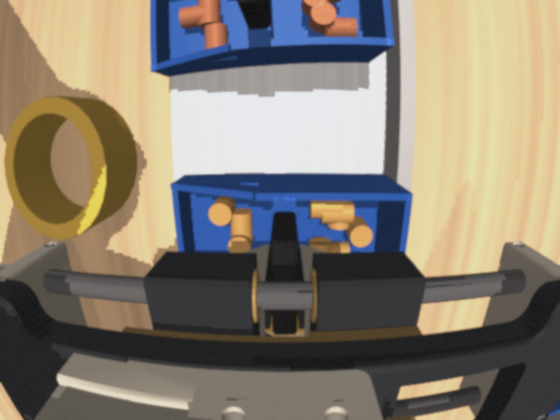

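The wrist view shows the right bin held, with its plate at (287,230), and the left bin at the top of the picture. Contact with the stop is at y=-267.1 and with the rail at x=538.8. I'll press lightly and release.

Request:
servo_tool(
  deltas=[
    [[-0.001, 0.001, 0], [0, 0, 0]],
    [[0, 0, 0], [0, 0, 0]],
  ],
)

```text
time: 9.02
tool_pos: [538.8, -267.2, 67.8]
tcp_rot: [-3.134, -0.007, 1.579]
contact_force: [-11.4, 11.7, 7.7]
grip_width: 11.6
finger_force: 30.0
```

Request:
servo_tool(
  deltas=[
    [[0, 0, 0], [0, 0, 0]],
    [[0, 0, 0], [0, 0, 0]],
    [[0, 0, 0], [0, 0, 0]],
    [[0, 0, 0], [0, 0, 0]],
    [[0, 0, 0], [0, 0, 0]],
  ],
  fingers=0.5,
)

```text
time: 9.65
tool_pos: [542.0, -270.7, 68.8]
tcp_rot: [3.141, 0.0, 1.58]
contact_force: [-0.9, 0.7, -0.7]
grip_width: 45.7
finger_force: 0.0
```

Request:
servo_tool(
  deltas=[
    [[0, 0, -0.025], [0, 0, 0]],
    [[0, 0, -0.03], [0, 0, 0]],
    [[0.03, -0.004, 0], [0, 0, 0]],
    [[0.04, -0.005, 0], [0, 0, 0]],
    [[0.04, -0.005, 0], [0, 0, 0]],
    [[0.0409, -0.0048, 0], [0, 0, 0]],
    [[0, 0, 0], [0, 0, -3.2]],
    [[0, 0, 0.03], [0, 0, 0]],
    [[0, 0, 0.0255], [0, 0, 0]],
    [[0, 0, 0], [0, 0, 0]],
  ],
)

```text
time: 10.9
tool_pos: [520.6, -119.3, 66.8]
tcp_rot: [-3.138, -0.001, 1.636]
contact_force: [-0.1, 0.2, 0.5]
grip_width: 45.8
finger_force: 0.0
```

Request:
servo_tool(
  deltas=[
    [[0, 0, 0], [0, 0, 0]],
    [[0, 0, 0], [0, 0, 0]],
    [[0, 0, 0], [0, 0, 0]],
    [[0, 0, 0], [0, 0, 0]],
    [[0, 0, 0], [0, 0, 0]],
    [[0, 0, 0], [0, 0, 0]],
  ],
  fingers=0,
)

```text
time: 11.65
tool_pos: [522.2, -119.9, 68.8]
tcp_rot: [3.14, 0.001, 1.636]
contact_force: [0.6, -0.1, 6.4]
grip_width: 11.8
finger_force: 30.0
```

Request:
servo_tool(
  deltas=[
    [[0, 0, -0.002], [0, 0, 1.6]],
    [[0, 0, 0], [0, 0, 1.65]],
    [[-0.015, 0.003, 0], [0, 0, 0]],
    [[-0.02, 0.003, 0], [0, 0, 0]],
    [[-0.02, 0.003, 0], [0, 0, 0]],
    [[-0.015, 0.003, 0], [0, 0, 0]],
    [[0, 0, 0], [0, 0, 0]],
  ],
)

```text
time: 12.52
tool_pos: [534.4, -191.2, 70.1]
tcp_rot: [3.141, 0.0, 1.577]
contact_force: [-0.2, 0.9, -4.4]
grip_width: 11.9
finger_force: 30.0
```

Request:
servo_tool(
  deltas=[
    [[0, 0.002, 0], [0, 0, 0]],
    [[0, 0.002, 0], [0, 0, 0]],
    [[0, 0, 0], [0, 0, 0]],
  ],
)

```text
time: 12.9
tool_pos: [538.1, -188.9, 70.2]
tcp_rot: [-3.141, -0.0, 1.58]
contact_force: [-0.8, -0.1, -2.4]
grip_width: 11.9
finger_force: 30.0
```

Request:
servo_tool(
  deltas=[
    [[0, 0.0015, 0], [0, 0, 0]],
    [[0, 0, 0], [0, 0, 0]],
  ],
)

```text
time: 13.15
tool_pos: [538.2, -189.0, 70.1]
tcp_rot: [-3.138, -0.001, 1.579]
contact_force: [-6.4, 0.5, -0.8]
grip_width: 11.5
finger_force: 30.0
```

Request:
servo_tool(
  deltas=[
    [[-0.003, 0, 0], [0, 0, 0]],
    [[-0.003, 0, 0], [0, 0, 0]],
    [[0, 0, 0], [0, 0, 0]],
  ],
)

```text
time: 13.52
tool_pos: [538.3, -194.4, 69.6]
tcp_rot: [-3.138, -0.002, 1.579]
contact_force: [-4.8, 2.9, -4.5]
grip_width: 12.0
finger_force: 30.0
```

Request:
servo_tool(
  deltas=[
    [[-0.002, 0, 0], [0, 0, 0]],
    [[0, 0, 0], [0, 0, 0]],
  ],
)

```text
time: 13.78
tool_pos: [538.3, -195.5, 69.5]
tcp_rot: [-3.138, -0.004, 1.579]
contact_force: [-4.6, 4.7, -2.7]
grip_width: 12.0
finger_force: 30.0
```

Request:
servo_tool(
  deltas=[
    [[-0.001, 0, 0], [0, 0, 0]],
    [[0, 0, 0], [0, 0, 0]],
  ],
)

```text
time: 14.02
tool_pos: [538.3, -195.6, 69.6]
tcp_rot: [-3.137, -0.005, 1.579]
contact_force: [-4.0, 8.5, -1.5]
grip_width: 12.0
finger_force: 30.0
```

Request:
servo_tool(
  deltas=[
    [[-0.001, 0.0005, 0], [0, 0, 0]],
    [[0, 0, 0], [0, 0, 0]],
  ],
)

```text
time: 14.28
tool_pos: [538.4, -195.7, 69.7]
tcp_rot: [-3.136, -0.006, 1.579]
contact_force: [-6.6, 13.0, 1.8]
grip_width: 11.9
finger_force: 30.0
```

Request:
servo_tool(
  deltas=[
    [[0, 0, 0], [0, 0, 0]],
    [[0, 0, 0], [0, 0, 0]],
    [[0, 0, 0], [0, 0, 0]],
    [[0, 0, 0], [0, 0, 0]],
  ],
  fingers=0.5,
)

```text
time: 14.78
tool_pos: [540.7, -200.0, 70.5]
tcp_rot: [3.141, 0.001, 1.579]
contact_force: [-0.1, 0.0, 0.1]
grip_width: 44.7
finger_force: 0.0
```

Request:
servo_tool(
  deltas=[
    [[0, 0, -0.025], [0, 0, 0]],
    [[0, 0, -0.04], [0, 0, 0]],
    [[0, 0, -0.045], [0, 0, 0]],
    [[0, 0, -0.045], [0, 0, 0]],
    [[0, 0, 0], [0, 0, 0]],
  ],
)

```text
time: 15.4
tool_pos: [542.1, -200.6, 229.4]
tcp_rot: [3.134, 0.004, 1.579]
contact_force: [0.4, 0.7, 0.1]
grip_width: 46.1
finger_force: 0.0
```

```bash
python3 - <<'E'
from plant import bot
import cv2
print(bot.get_obs()['tool_pos'],bot.get_obs()['tcp_rot'])
im=bot.capture("wrist"); cv2.imwrite("pics/w2.png",im[:,:,::-1])
E
```

```text
[ 542.14016219 -200.62448588  229.39552006] [3.13402369 0.00417501 1.57878496]
```

View pics/w2.png

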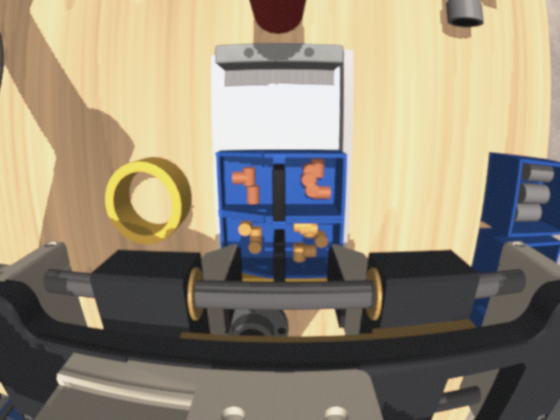

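The wrist view shows the two bins side by side and flush against the rail, at (283,185) and (283,250), with the free slot above them. Next is bin_c.

Request:
servo_tool(
  deltas=[
    [[0.03744, -0.00717, 0], [0, 0, 0]],
    [[0.03744, -0.00717, 0], [0, 0, 0]],
    [[0.03744, -0.00717, 0], [0, 0, 0]],
    [[0.03744, -0.00717, 0], [0, 0, 0]],
    [[0.03744, -0.00717, 0], [0, 0, 0]],
    [[0.03744, -0.00717, 0], [0, 0, 0]],
    [[0.03744, -0.00717, 0], [0, 0, 0]],
    [[0.03744, -0.00717, 0], [0, 0, 0]],
    [[0.03744, -0.00717, 0], [0, 0, 0]],
    [[0.03744, -0.00717, 0], [0, 0, 0]],
    [[0.03744, -0.00717, 0], [0, 0, 0]],
    [[0.03744, -0.00717, 0], [0, 0, 0]],
    [[0, 0, 0], [0, 0, -9.08]],
    [[0, 0, 0], [0, 0, -9.08]],
    [[0, 0, 0], [0, 0, -9.08]],
    [[0, 0, 0], [0, 0, -9.08]],
    [[0, 0, 0], [0, 0, -9.08]],
    [[0, 0, 0], [0, 0, 0]],
  ],
  fingers=0.7,
)

```text
time: 17.7
tool_pos: [450.1, 248.7, 223.8]
tcp_rot: [-3.139, -0.001, 2.37]
contact_force: [0.5, 0.0, 0.3]
grip_width: 64.4
finger_force: 0.0
```

Request:
servo_tool(
  deltas=[
    [[0, 0, 0.04], [0, 0, 0]],
    [[0, 0, 0.04], [0, 0, 0]],
    [[0, 0, 0.04], [0, 0, 0]],
    [[0, 0, 0.02], [0, 0, 0]],
    [[0, 0, 0.019], [0, 0, 0]],
    [[0, 0, 0], [0, 0, 0]],
  ],
)

```text
time: 18.45
tool_pos: [449.3, 248.4, 64.4]
tcp_rot: [-3.138, -0.002, 2.368]
contact_force: [0.6, 1.5, 1.7]
grip_width: 63.8
finger_force: 0.0
```

Request:
servo_tool(
  deltas=[
    [[0, 0, 0], [0, 0, 0]],
    [[0, 0, 0], [0, 0, 0]],
    [[0, 0, 0], [0, 0, 0]],
    [[0, 0, 0], [0, 0, 0]],
    [[0, 0, 0], [0, 0, 0]],
    [[0, 0, 0], [0, 0, 0]],
    [[0, 0, 0], [0, 0, 0]],
    [[0, 0, 0], [0, 0, 0]],
  ],
  fingers=0,
)

```text
time: 19.45
tool_pos: [451.2, 249.3, 66.4]
tcp_rot: [3.14, 0.001, 2.371]
contact_force: [3.5, 2.0, 0.8]
grip_width: 11.4
finger_force: 30.0
```

Request:
servo_tool(
  deltas=[
    [[0, 0, -0.015], [0, 0, 0]],
    [[0, 0, -0.025], [0, 0, 0]],
    [[0, 0, -0.03], [0, 0, 0]],
    [[0, 0, -0.03], [0, 0, 0]],
    [[0, 0, -0.025], [0, 0, 0]],
    [[0, 0, 0], [0, 0, 4]],
    [[0, 0, 0], [0, 0, 8]],
    [[0, 0, 0], [0, 0, 8]],
    [[0, 0, 0], [0, 0, 8]],
    [[0, 0, 0], [0, 0, 8]],
    [[0, 0, 0], [0, 0, 6]],
    [[0, 0, 0], [0, 0, 3.3]],
    [[0, 0, 0], [0, 0, 0]],
    [[0, 0, 0], [0, 0, 0]],
  ],
)

```text
time: 21.2
tool_pos: [450.1, 248.7, 191.1]
tcp_rot: [-3.14, 0.001, 1.582]
contact_force: [0.5, -0.2, -5.6]
grip_width: 11.8
finger_force: 30.0
```

Request:
servo_tool(
  deltas=[
    [[0, -0.015, 0], [0, 0, 0]],
    [[0, -0.025, 0], [0, 0, 0]],
    [[-0.01, -0.015, 0], [0, 0, 0]],
    [[-0.02, 0, 0], [0, 0, 0]],
    [[-0.03, 0, 0], [0, 0, 0]],
    [[-0.034, 0, 0], [0, 0, 0]],
    [[-0.034, 0, 0], [0, 0, 0]],
    [[-0.034, 0, 0], [0, 0, 0]],
    [[-0.034, 0, 0], [0, 0, 0]],
    [[-0.034, 0, 0], [0, 0, 0]],
    [[-0.034, 0, 0], [0, 0, 0]],
    [[-0.034, 0, 0], [0, 0, 0]],
    [[-0.03, 0, 0], [0, 0, 0]],
    [[-0.02, 0, 0], [0, 0, 0]],
    [[-0.014, 0, 0], [0, 0, 0]],
    [[0, 0, 0], [0, 0, 0]],
    [[0, 0, 0], [0, 0, 0]],
  ],
)

```text
time: 23.32
tool_pos: [398.9, -112.8, 191.2]
tcp_rot: [-3.141, -0.001, 1.581]
contact_force: [0.1, 0.1, -6.3]
grip_width: 11.9
finger_force: 30.0
```

Request:
servo_tool(
  deltas=[
    [[0, 0.015, 0], [0, 0, 0]],
    [[0, 0.03, 0], [0, 0, 0]],
    [[0, 0.03, 0], [0, 0, 0]],
    [[0, 0.03, 0], [0, 0, 0]],
    [[0, 0.016, 0], [0, 0, 0]],
    [[0, 0.006, 0], [0, 0, 0]],
    [[0, 0, 0], [0, 0, 0]],
    [[0, 0, 0], [0, 0, 0]],
  ],
)

```text
time: 24.32
tool_pos: [525.7, -112.1, 191.2]
tcp_rot: [-3.141, -0.0, 1.581]
contact_force: [0.5, -0.4, -6.2]
grip_width: 11.9
finger_force: 30.0
```

```bash
python3 - <<'E'
from plant import bot
import cv2
print(bot.get_obs()['tool_pos'],bot.get_obs()['tcp_rot'])
im=bot.capture("top")[165:275,255:415]; cv2.imwrite("pics/t3.png",cv2.resize(im[:,:,::-1],None,fx=5,fy=5,interpolation=2))
im=bot.capture("wrist"); cv2.imwrite("pics/w3.png",im[:,:,::-1])
E
```

```text
[ 525.73809898 -112.07986519  191.1535981 ] [-3.14098544e+00 -1.00620626e-04  1.58079659e+00]
```

View pics/w3.png

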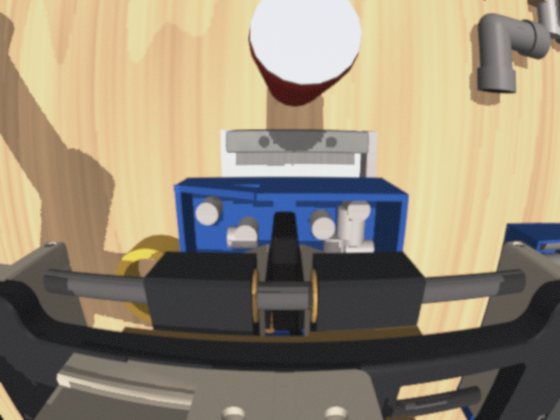

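Request:
servo_tool(
  deltas=[
    [[0, 0, 0.015], [0, 0, 0]],
    [[0, 0, 0.025], [0, 0, 0]],
    [[0, 0, 0.025], [0, 0, 0]],
    [[0, 0, 0.012], [0, 0, 0]],
    [[0, 0, 0.008], [0, 0, 0]],
    [[0, 0, 0], [0, 0, 0]],
  ],
)

```text
time: 25.18
tool_pos: [526.2, -112.3, 106.0]
tcp_rot: [-3.141, -0.0, 1.581]
contact_force: [-0.7, 0.0, -6.1]
grip_width: 11.6
finger_force: 30.0
```

Request:
servo_tool(
  deltas=[
    [[0, 0, 0.01], [0, 0, 0]],
    [[0, 0, 0.01], [0, 0, 0]],
    [[0, 0, 0.01], [0, 0, 0]],
    [[0, 0, 0.003], [0, 0, 0]],
    [[0, 0, 0], [0, 0, 0]],
    [[0, 0, 0], [0, 0, 0]],
  ],
)

```text
time: 25.92
tool_pos: [526.5, -112.4, 73.5]
tcp_rot: [3.141, 0.0, 1.581]
contact_force: [-0.3, 1.2, -5.5]
grip_width: 12.1
finger_force: 30.0
```

Request:
servo_tool(
  deltas=[
    [[0, 0, 0.0015], [0, 0, 0]],
    [[0, 0, 0.001], [0, 0, 0]],
    [[-0.004, 0.004, 0], [0, 0, 0]],
    [[-0.004, 0.004, 0], [0, 0, 0]],
    [[0, 0.002, 0], [0, 0, 0]],
    [[0, 0, 0], [0, 0, 0]],
    [[0, 0, 0], [0, 0, 0]],
  ],
)

```text
time: 26.8
tool_pos: [536.2, -120.1, 70.6]
tcp_rot: [-3.141, -0.0, 1.581]
contact_force: [0.7, 0.3, -6.5]
grip_width: 11.7
finger_force: 30.0
```

Request:
servo_tool(
  deltas=[
    [[0, 0.001, 0], [0, 0, 0]],
    [[0, 0.001, 0], [0, 0, 0]],
    [[0, 0, 0], [0, 0, 0]],
  ],
)

```text
time: 27.18
tool_pos: [537.6, -120.0, 70.6]
tcp_rot: [-3.14, -0.0, 1.581]
contact_force: [-3.9, -0.0, -4.4]
grip_width: 11.9
finger_force: 30.0
```

Request:
servo_tool(
  deltas=[
    [[-0.001, 0, 0], [0, 0, 0]],
    [[-0.001, 0, 0], [0, 0, 0]],
    [[0, 0, 0], [0, 0, 0]],
  ],
)

```text
time: 27.55
tool_pos: [537.5, -121.5, 70.6]
tcp_rot: [-3.14, -0.001, 1.581]
contact_force: [-4.4, 1.7, -1.8]
grip_width: 11.8
finger_force: 30.0
```

Request:
servo_tool(
  deltas=[
    [[-0.0015, 0.0005, 0], [0, 0, 0]],
    [[0, 0, 0], [0, 0, 0]],
  ],
)

```text
time: 27.8
tool_pos: [537.4, -122.1, 70.7]
tcp_rot: [-3.138, -0.003, 1.581]
contact_force: [-7.2, 6.6, 1.1]
grip_width: 12.1
finger_force: 30.0
```

Request:
servo_tool(
  deltas=[
    [[-0.001, -0.001, -0.001], [0, 0, 0]],
    [[0, 0, 0], [0, 0, 0]],
  ],
)

```text
time: 28.05
tool_pos: [537.6, -124.6, 71.6]
tcp_rot: [-3.141, -0.0, 1.581]
contact_force: [-3.4, 1.6, -5.1]
grip_width: 11.5
finger_force: 30.0
```

Request:
servo_tool(
  deltas=[
    [[-0.001, 0, 0], [0, 0, 0]],
    [[0, 0, 0], [0, 0, 0]],
  ],
)

```text
time: 28.3
tool_pos: [537.6, -125.5, 71.5]
tcp_rot: [-3.141, -0.001, 1.581]
contact_force: [-3.7, 2.6, -5.5]
grip_width: 12.0
finger_force: 30.0
```

Request:
servo_tool(
  deltas=[
    [[-0.001, 0, 0], [0, 0, 0]],
    [[0, 0, 0], [0, 0, 0]],
  ],
)

```text
time: 28.55
tool_pos: [537.6, -125.6, 71.6]
tcp_rot: [-3.141, -0.002, 1.581]
contact_force: [-2.9, 6.3, -4.5]
grip_width: 11.8
finger_force: 30.0
```

Request:
servo_tool(
  deltas=[
    [[-0.002, 0.001, 0], [0, 0, 0]],
    [[0, 0, 0], [0, 0, 0]],
  ],
)

```text
time: 28.8
tool_pos: [537.7, -125.9, 71.6]
tcp_rot: [-3.139, -0.005, 1.58]
contact_force: [-6.7, 13.6, 0.8]
grip_width: 11.6
finger_force: 30.0
```

Request:
servo_tool(
  deltas=[
    [[-0.001, 0.0005, 0.0008], [0, 0, 0]],
    [[0, 0, 0], [0, 0, 0]],
  ],
)

```text
time: 29.05
tool_pos: [537.7, -125.9, 71.4]
tcp_rot: [-3.138, -0.006, 1.581]
contact_force: [-9.5, 17.6, 8.0]
grip_width: 11.8
finger_force: 30.0
```

Request:
servo_tool(
  deltas=[
    [[0, 0, 0], [0, 0, 0]],
    [[0, 0, 0], [0, 0, 0]],
    [[0, 0, 0], [0, 0, 0]],
    [[0, 0, 0], [0, 0, 0]],
    [[0, 0, 0], [0, 0, 0]],
  ],
  fingers=0.5,
)

```text
time: 29.68
tool_pos: [539.6, -129.9, 71.0]
tcp_rot: [3.141, 0.0, 1.58]
contact_force: [-1.2, 0.5, -0.1]
grip_width: 45.8
finger_force: 0.0
```

Request:
servo_tool(
  deltas=[
    [[0, 0, -0.025], [0, 0, 0]],
    [[0, 0, -0.04], [0, 0, 0]],
    [[0, 0, -0.045], [0, 0, 0]],
    [[0, 0, -0.06], [0, 0, 0]],
    [[0, -0.05, 0], [0, 0, 0]],
    [[0, -0.05, 0], [0, 0, 0]],
    [[0, -0.05, 0], [0, 0, 0]],
    [[0, 0, 0], [0, 0, 0]],
    [[0, 0, 0], [0, 0, 0]],
  ],
)

```text
time: 30.8
tool_pos: [390.2, -131.6, 241.4]
tcp_rot: [3.14, 0.001, 1.58]
contact_force: [0.6, 0.6, 0.6]
grip_width: 45.8
finger_force: 0.0
```

```bash
python3 - <<'E'
from plant import bot
import cv2
im=bot.capture("top"); cv2.imwrite("pics/t4.png",cv2.resize(im[165:275,255:415,::-1],None,fx=5,fy=5,interpolation=2))
im=bot.capture("wrist"); cv2.imwrite("pics/w4.png",im[:,:,::-1])
E
```

```text
(no output)
```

View pics/t4.png

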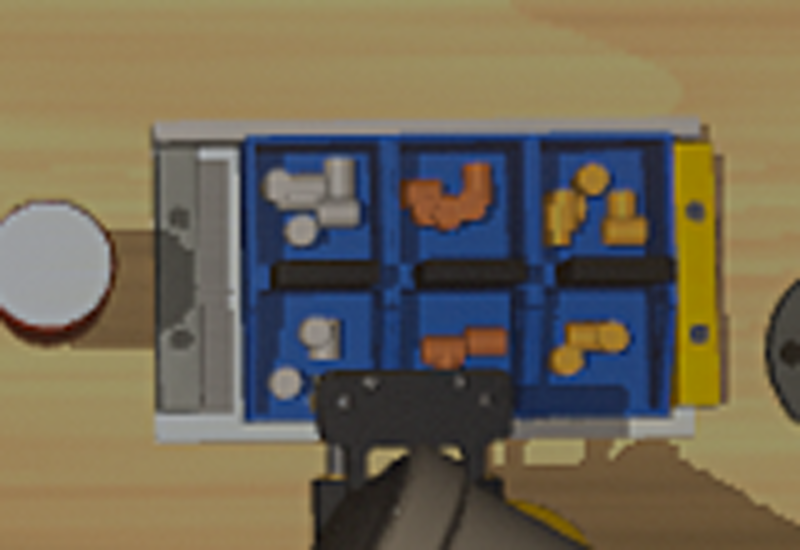

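View pics/w4.png

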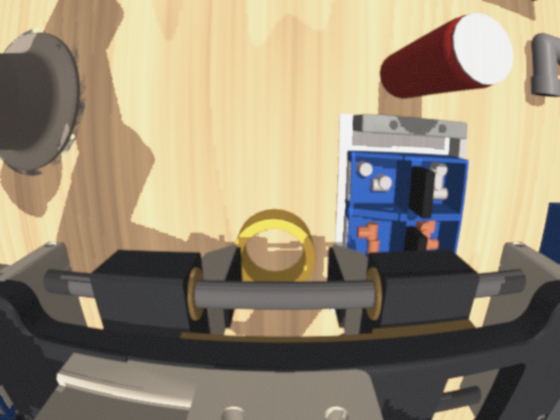

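The top view shows all three bins side by side from (245,275) to (672,275). They sit flush against the yellow stop and along the back rail, with low fronts toward the open side, and the gripper is clear.

```bash
python3 -c "
from plant import bot
print(bot.close_job())"
```

```text
the job is handed in; nothing more can be done
None
```

The job is handed in: all three bins sit upright and released in the rack, flush to each other, the yellow stop and the back rail, labels facing the open side, and the other objects weren't touched (finished at about 31 s of the 72 s allowed; the hand-in gave no verdict).

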